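# Load an angle bracket in a locating nest and hold it against both fences

## Robot

A 6-joint arm with a two-finger parallel gripper is mounted at the origin on a cart in front of the work surface, level with it; the furniture and walls round the work are solid. World frame = base frame: x ahead of the robot, y to its left, z up, the work surface at z = 0. Lengths are in m, angles in rad, forces in N, time in s.
With the tool pointing down it reaches from about 0.35 to 0.975 m from the base axis. Payload 4.9 kg.
Tool frame: the origin (TCP) lies midway between the tips of the shut fingers; the grasp point (between the pads) lies behind it (manip.tcp_to_grasp is the z of the grasp point in the tool frame, in m); z points along the fingers, y is the direction in which the jaws open and shut (so a half turn about z gives the same grasp; the last joint's range is limited). The gripper opens to 85 mm and grips with 20 to 120 N. Pads are 22 mm wide; open, the fingers measure 114 mm over their backs; the gripper's body (76 mm by 85 mm) begins 54 mm behind the grasp point. The pads swing forward as they close: fully open they stand 13 mm farther back than shut.
Start: joints at [1.128, 0.053, 1.613, -0, 1.476, -0.119], TCP at [0.199, 0.593, 0.231] pointing down, gripper open.
Joint ranges: [-3.01, 3.01], [-1.01, 2.22], [0.06, 2.58], [-1.02, 4.17], [0.09, 2.62], [-3.14, 3.14]. Speed limits (rad/s): [2.57, 2.57, 3.14, 3.14, 3.14, 3.14].

## Interface

Orientations are given as a unit quaternion [w, x, y, z].
In Python, from plant import status, vision, order, regions_of, manip gives the robot as it stands. The module is installed in compiled form; this text tells all that it offers.
- The arm moves only by the shell command python3 -m crank 'ROWS'. ROWS is JSON, one flat list of numbers, 5 for each row, row after row: the shift along the tool's x, y, z in mm, then the turn about the tool's z in degrees, then the opening in per cent of the stroke, from 0 (shut) to 100 (fully open). In form: [tx, ty, tz, yaw, fingers, tx, ty, tz, yaw, fingers, ...]. A call has exactly 10 rows; each row is the pose to reach, as a shift and turn from the pose commanded when the call began, along the tool's axes at that moment; what a row does not reach only later rows make up. A row lasts 1/10 s, in which the tool goes at most 50 mm and 8.59 degrees, less where a joint would pass 70% of its speed; a pose out of reach is approached as far as the arm can. A call with a gripper value outside its range is refused whole. The fingers move at their own pace and stop on an object; the grip force is fixed at half the most. Time passes only in rows, so rows that repeat a pose let the fingers close, or fill a call up. It gives the time, the measured TCP pose, the force and the opening at its end, in the units of the state.
- status.state(): the state, without advancing time (a new reading comes with each control period).
- vision.grab_frame(name): name is "scene" or "top"; returns (picture, depth): 400x640x3 uint8, red, green, blue; 400x640 float32, m along the optical axis (not along the pixel's ray), 0 where there is no reading.
- vision.get_calibration(name): a dict with "camera_matrix" (3x3 intrinsics, pixels), "R" (3x3) and "t" (3): a world point X has camera coordinates R X + t. Camera axes: x right, y down, z forward; pixel columns grow to the right and rows downward; lengths in m; the calibration is good to about 2 mm. A picture is of the moment at which its call begins. get_calibration takes no time and is no camera call.
- order.job_done(): hands the job in, once; it reports no verdict.
Trained networks look in the newest picture that a camera, given by its name, has taken for a name from the list of things; names that differ only in an ending like _2 or _b are one class to them, and where a whole thing is asked for, a point or a joint stands for the part that bears it (a point fixed in the world has none). Each returns a list of dicts, best first, with "confidence" (0 to 1); they miss things now and then, are a little off and sometimes report something else, mostly with a low value. They report only what shows in the picture. A call takes as long as a camera call.
- regions_of(camera, name): "region" (400x640 bool, what is visible of it) and "extent" ([centre column, centre row, width, height] in pixels, round what is visible of it).
The state is a dict: "time": time; "joint_pos": joint angles; "joint_vel": joint speeds; "joint_efforts": joint torques, N m; "tool_pos": TCP position; "tool_rot": TCP orientation; "contact_force": force on the tool from outside, world axes, zero at the start; "ft_torque": the same for the moment, N m; "gripper_width": opening from 0.0 (shut) to 1.0 (fully open).
Only numpy, scipy, OpenCV 4.12 (cv2) and the standard library are available. Lean on these libraries where they do the work, as an engineer would, in place of code of your own. Each camera call takes 0.05 s, during which the arm holds its last target. There are 200 camera calls.

## Task

Pull the locating fixture's black slide knob fully out, stand the angle bracket foot down in the nest with its upright at the far fence, let go of it, and push the knob fully home so that the keeper bar lies over the bracket's foot. Then press the bracket into the corner so that it is flat against the far fence and the left fence at once, and finish while the gripper is still holding it pressed there; do not let go at the end. Leave the other things on the table where they are.

Things in the scene. Friction and masses are not known exactly. Their poses are not given: they have to be found in the camera images.
- fixture: Locating nest fixed to the table: steel plate 160 (x) x 180 (y) x 12 mm; origin at the centre of its underside, z up, x away from the robot, y to the robot's left (turned up to 0.3 rad). Two aluminium fences make an inside corner at its far left. At its right a keeper guide block, 40 x 40 mm, centred at fixture (-8, -65) mm, rises to z = 60 mm, with small screws on top.
- far_fence: Far fence, a bar 16 (x) x 72 (y) x 34 mm standing on the plate, top at z = 46 mm; origin at the centre of its underside, fixture (53, 6, 12) mm; axes as the fixture's. Its -x face, at fixture x = +45 mm, is the locating face.
- left_fence: Left fence, a bar 72 (x) x 16 (y) x 34 mm standing on the plate, top at z = 46 mm; origin at the centre of its underside, fixture (1, 58, 12) mm; axes as the fixture's. Its -y face, at fixture y = +50 mm, is the locating face.
- nest_seat (a point): Point on the plate's top, fixture (10, 27, 12) mm, axes as the fixture's: the bracket's origin lies here when it is fully in the corner against both fences, its axes parallel to these. In the nest the bracket stands foot down, its upright at the far fence. Plate, fences and bracket are smooth, lightly oiled metal: friction between them about 0.25, so a push of 5 to 15 N at each fence seats it.
- keeper (a joint): Travel of the sliding keeper in m: 0 = fully home (bar over the nest), 0.045 = fully out at its end stop (pulled along fixture -y, to the robot's right). A spring detent holds it at either end: about 6 N over the first half of the travel, then it snaps to the other end if free.
- keeper_knob (a point): Centre of the keeper's black round knob, which moves with it: a barrel 26 mm in diameter, 24 mm long, axis along fixture y, at fixture (-8, -115, 44) mm when home, (-8, -160, 44) mm when out. Pinch it from above across its diameter (along fixture x). A neck 12 mm thick and 18 mm long at home joins it to the guide block.
- keeper_tip (a point): Tip of the keeper's flat steel bar on its centre line, at fixture (-8, 30, 44) mm when home, (-8, -15, 44) mm when out. The bar is 14 mm wide (fixture x) and 10 mm tall (z = 39 to 49 mm) and at home passes 7 mm above the foot of a bracket in the nest.
- bracket: Loose machined aluminium bracket, 0.28 to 0.46 kg: foot 70 (x) x 46 (y) x 20 mm with an upright 22 mm thick at its +x end (bracket x = +13 to +35 mm), 46 mm wide, top 75 mm above the underside. Origin at the centre of the foot's underside, x towards the upright, z up. It starts standing foot down on the table, right of the fixture, x within 0.6 rad of straight ahead.
- bracket_grip (a point): Middle of the bracket's upright, 24 mm along bracket x and 60 mm above the underside, bracket axes; a good place to grip from above across the 46 mm width (along bracket y); in the nest the fingers here are clear of fences and keeper.
- weight: Bystander: brass calibration weight with a knob, 33 mm across, 45 mm tall, near the table's front edge. Leave it alone.
- tee: Bystander: small steel vacuum tee lying on its side, 58 x 80 x 40 mm, behind and right of the fixture. Leave it alone.
- blank: Bystander: blank vacuum flange, a flat steel disc 55 mm across and 10 mm tall, in front of the fixture. Leave it alone.
- amber: Bystander: small brown screw-cap bottle, 46 mm across, 85 mm tall, behind and left of the fixture. Leave it alone.
- tape: Bystander: black roll of tape lying flat, 62 mm across, 19 mm tall, in front and left. Leave it alone.
- cleaner: Bystander: black round soldering-tip cleaner with a stub handle, 88 x 149 x 22 mm, left of the fixture. Leave it alone.

How it is judged:
On the way, in this order (a step that is already met when the one before it is completed fails the run):
1. the keeper is pulled fully out, the bracket not yet in the nest (value of joint keeper above 0.04 m and horizontal distance between bracket and fixture above 0.1 m), for 0.1 s.
2. the bracket stands on the plate in the nest and is let go, the keeper still out (x of bracket in the frame of fixture between -0.008 and 0.0135 m and y of bracket in the frame of fixture between 0.009 and 0.0305 m and z of bracket in the frame of fixture between 0.009 and 0.0145 m and angle between the x axis of bracket and the x axis of fixture, either way round below 0.2 rad and value of joint keeper above 0.038 m and contact force between the fingers and bracket below 0.1 N), for 0.2 s.
3. the keeper is pushed fully home over the bracket's foot (x of bracket in the frame of fixture between -0.008 and 0.0135 m and y of bracket in the frame of fixture between 0.009 and 0.0305 m and z of bracket in the frame of fixture between 0.009 and 0.0145 m and angle between the x axis of bracket and the x axis of fixture, either way round below 0.2 rad and value of joint keeper below 0.004 m), for 0.2 s.
At the end, for the whole second after the job is handed in: The bracket stands on the plate in the corner, within about 2.5 mm of fully seated and square to the fences within 0.04 rad, bears on the far fence and on the left fence with more than 1 N each while the fingers hold or push it, and stays still; the keeper is home within 4 mm (x of bracket in the frame of fixture between 0.0075 and 0.0135 m and y of bracket in the frame of fixture between 0.0245 and 0.0305 m and z of bracket in the frame of fixture between 0.01 and 0.0145 m and angle between the x axis of bracket and the x axis of fixture, either way round below 0.04 rad and value of joint keeper below 0.004 m and angle between bracket's own z axis and vertical below 0.05 rad and contact force between bracket and far_fence above 1 N and contact force between bracket and left_fence above 1 N and contact force between the fingers and bracket above 1 N and linear speed of bracket below 0.01 m/s); the arm keeps its last pose, push and grip.
It fails at once if one of the bystanders is moved more than 2 cm (distance of any of weight, tee, blank, amber, tape, cleaner from where it was at the start of the episode above 0.02 m).
It also fails if it takes over 72 s, if anything falls off the work surface, if the arm or the gripper's body presses on something with over 40 N, if the wrist force passes 120 N, or if a joint passes its speed limit or range.

## Working session

There is one attempt and no reset: what is moved stays moved. The work goes in short steps, Python scripts to look and compute and a shell command to move; the robot and the scene stay as the last step left them, time stands still between calls to the robot, and variables do not carry over. Pictures are saved under pics/ and viewed, on a budget of 10 in all, crops included, one or two more only if the job needs it, and the job is handed in when it is done.

```bash
mkdir -p pics
python3 - <<'E'
from plant import status, vision, manip
import cv2, numpy as np
np.set_printoptions(precision=4,suppress=True)
s=status.state(); print({k:np.round(v,3) for k,v in s.items()}); print(manip.tcp_to_grasp)
for n in ("scene","top"):
    p,d=vision.grab_frame(n); cv2.imwrite(f"pics/{n}0.png",p[:,:,::-1]); np.savez(f"{n}0.npz",p=p,d=d)
    c=vision.get_calibration(n); print(n,c['camera_matrix'],c['R'],c['t'],'cam pos',-np.array(c['R']).T@c['t'])
E
```

```text
{'time': np.float64(0.0), 'joint_pos': array([ 1.128,  0.053,  1.614, -0.   ,  1.476, -0.119]), 'joint_vel': array([ 0.   , -0.001, -0.001,  0.001, -0.   , -0.001]), 'joint_efforts': array([ -0.002, -39.37 , -37.016,  -0.   ,   0.007,   0.   ]), 'tool_pos': array([0.199, 0.592, 0.23 ]), 'tool_rot': array([-0.   ,  0.161,  0.987, -0.001]), 'contact_force': array([0.364, 0.088, 0.141]), 'ft_torque': array([-0.013, -0.051,  0.013]), 'gripper_width': np.float64(0.998)}
-0.0187
scene [[447.3554   0.     328.8688]
 [  0.     447.3554 200.7749]
 [  0.       0.       1.    ]] [[ 0.6733 -0.7393  0.0068]
 [-0.5326 -0.4915 -0.689 ]
 [ 0.5128  0.4603 -0.7247]] [-0.3515  0.3428  0.8706] cam pos [-0.0272 -0.4922  0.8695]
top [[366.2035   0.     319.3513]
 [  0.     366.2035 197.573 ]
 [  0.       0.       1.    ]] [[-0.0224 -0.9997 -0.0107]
 [-0.9908  0.0236 -0.1333]
 [ 0.1335  0.0076 -0.991 ]] [0.0243 0.5388 1.0588] cam pos [0.393  0.0035 1.1214]
```

View pics/scene0.png

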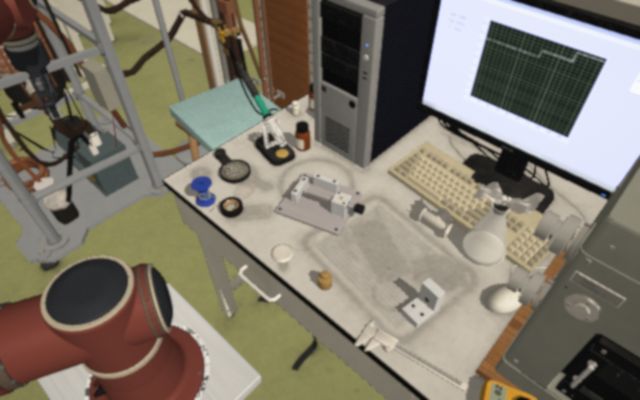

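View pics/top0.png

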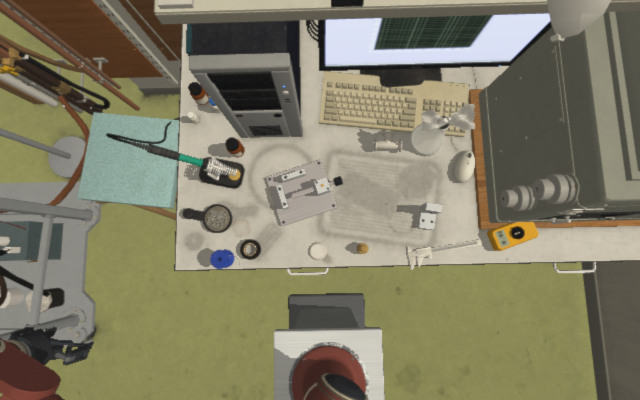

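```bash
cat > h.py <<'E'
import numpy as np, cv2
from plant import status, vision, regions_of, manip
np.set_printoptions(precision=4,suppress=True)
def cloud(cam,d):
    c=vision.get_calibration(cam);K=np.array(c['camera_matrix'])
    v,u=np.mgrid[0:400,0:640]
    P=np.stack([(u-K[0,2])/K[0,0]*d,(v-K[1,2])/K[1,1]*d,d],-1)
    W=(P-np.array(c['t']))@np.array(c['R']); W[d<=0]=np.nan; return W
def proj(cam,X):
    c=vision.get_calibration(cam);q=(np.atleast_2d(X)@np.array(c['R']).T+c['t'])@np.array(c['camera_matrix']).T
    return q[:,:2]/q[:,2:]
E
python3 - <<'E'
from h import *
out={}
for n in ("scene","top"):
    p,d=vision.grab_frame(n); W=cloud(n,d)
    for t in ("fixture","far_fence","left_fence","bracket","keeper_knob"):
        for r in regions_of(n,t)[:2]:
            m=r['region']; out[f"{n}_{t}"]=m if f"{n}_{t}" not in out else out[f"{n}_{t}"]
            w=W[m]; w=w[~np.isnan(w[:,0])]
            print(n,t,round(r['confidence'],2),np.round(r['extent']),m.sum(),np.nanmedian(w,0) if len(w) else '',np.percentile(w,[2,98],axis=0).ravel() if len(w) else '')
np.savez('masks.npz',**out)
E
```

```text
scene far_fence 0.78 [325. 182.  26.  18.] 320 [0.6058 0.088  0.0383] [0.5932 0.058  0.0143 0.6234 0.123  0.0496]
scene far_fence 0.22 [326. 280.  18.  16.] 218 [ 0.3805 -0.1153  0.0302] [ 0.3703 -0.1251  0.0051  0.3952 -0.0996  0.048 ]
scene left_fence 0.79 [299. 191.  20.  22.] 240 [0.5355 0.1207 0.0412] [0.5098 0.1101 0.0161 0.5753 0.1367 0.0499]
scene bracket 0.86 [424. 301.  45.  50.] 1099 [ 0.4849 -0.3117  0.023 ] [ 0.4389 -0.3349  0.0049  0.5066 -0.2849  0.0775]
scene keeper_knob 0.7 [336. 202.  55.  24.] 284 [0.5648 0.0374 0.0498] [ 0.5414 -0.0526  0.0129  0.5951  0.0925  0.0597]
top fixture 0.88 [307. 193.  73.  65.] 3079 [0.5582 0.0644 0.0123] [ 0.4783 -0.0354  0.0072  0.6451  0.1594  0.0606]
top far_fence 0.62 [431. 217.  28.  32.] 450 [ 0.4812 -0.3074  0.0213] [ 0.4421 -0.334   0.0076  0.5082 -0.2856  0.0776]
top far_fence 0.59 [294. 173.  26.  13.] 171 [0.6081 0.089  0.0443] [0.594  0.056  0.0156 0.6235 0.1213 0.0485]
top left_fence 0.56 [282. 195.   9.  27.] 176 [0.5452 0.1226 0.0442] [0.5111 0.1078 0.01   0.5789 0.1409 0.0493]
top bracket 0.61 [430. 217.  23.  28.] 491 [ 0.4807 -0.3072  0.0211] [ 0.4401 -0.3341 -0.0015  0.5096 -0.285   0.0776]
```

The scene view shows the fixture at about (320,203), its knob at (359,209), and the bracket at (425,300) with its upright on the far side. The top view puts the fixture at (302,190), the knob at (338,181) and the bracket at (430,216). Next I fit box models of both to the depth clouds, each view separately.

```bash
cat >> h.py <<'E'
from scipy.optimize import least_squares
def sdf(P,boxes):
    ds=[]
    for c,h in boxes:
        q=np.abs(P-np.array(c))-np.array(h)
        ds.append(np.linalg.norm(np.maximum(q,0),axis=1)+np.minimum(q.max(1),0))
    return np.min(ds,0)
def local(P,x): 
    c,s=np.cos(x[2]),np.sin(x[2]); Q=P-np.array([x[0],x[1],x[3]])
    return np.stack([c*Q[:,0]+s*Q[:,1],-s*Q[:,0]+c*Q[:,1],Q[:,2]],1)
def fixboxes(k): return [((0,0,.006),(.08,.09,.006)),((.053,.006,.029),(.008,.036,.017)),((.001,.058,.029),(.036,.008,.017)),
 ((-.008,-.065,.036),(.02,.02,.024)),((-.008,-.0325-k+.0,.044),(.007,.0625,.005)),((-.008,-.115-k,.044),(.0115,.012,.0115)),((-.008,-.09-k,.044),(.006,.02,.006))]
BR=[((0,0,.01),(.035,.023,.01)),((.024,0,.0375),(.011,.023,.0375))]
def fit(P,boxes,x0,zmin=.006,pad=.03,r=.14):
    x=np.array(x0,float)
    for rr in (.02,.008,.004):
        Q=P[(np.hypot(P[:,0]-x[0],P[:,1]-x[1])<r)&(P[:,2]>zmin)&(P[:,2]<.1)]
        L=sdf(local(Q,x),boxes); Q=Q[np.abs(L)<max(pad*rr/.02,.006)]
        s=least_squares(lambda v:sdf(local(Q,v),boxes),x,loss='soft_l1',f_scale=.002); x=s.x
    return x,len(Q),np.sqrt(np.mean(sdf(local(Q,x),boxes)**2))
def pts(n,d): W=cloud(n,d).reshape(-1,3); return W[~np.isnan(W[:,0])]
E
python3 - <<'E'
from h import *
C={n:pts(n,np.load(n+'0.npz')['d']) for n in('scene','top')}; C['both']=np.vstack(list(C.values()))
for n,P in C.items():
    print(n,'fix',*fit(P,fixboxes(0),[.558,.06,.25,0])); print(n,'br',*min((fit(P,BR,[.475,-.31,a,0],r=.07) for a in(-.4,0,.4)),key=lambda f:f[2]/f[1]))
    t=P[(np.hypot(P[:,0]-.475,P[:,1]+.31)<.06)]; print(' top heights', np.median(t[t[:,2]>.07],0))
E
```

```text
scene fix [0.5616 0.0723 0.2991 0.0012] 3310 0.0015107308450139966
scene br [ 0.4758 -0.3076 -0.1735  0.0009] 1096 0.0011957233895807044
 top heights [ 0.4972 -0.3127  0.0755]
top fix [ 0.5617  0.0679  0.2963 -0.0004] 3086 0.0019500877999681805
top br [ 0.4759 -0.3118 -0.1797  0.0001] 468 0.0016612478531895685
 top heights [ 0.499  -0.3157  0.0749]
both fix [0.5616 0.0714 0.2983 0.0004] 6397 0.0019038412001518615
both br [ 0.4757 -0.3086 -0.1695  0.0007] 1565 0.0015427153228486628
 top heights [ 0.498  -0.314   0.0752]
```

```bash
cat >> h.py <<'E'
from scipy.spatial.transform import Rotation as Ro
def go(p,ang,base=None):
    "ang: wanted world angle (rad) of tool y, mod pi. prints tool-frame shift mm + yaw deg"
    s=status.state(); w,x,y,z=s['tool_rot']; R=Ro.from_quat([x,y,z,w]).as_matrix()
    b=np.array(s['tool_pos'] if base is None else base)
    a=np.arctan2(R[1,1],R[0,1]); yaw=-(ang-a); yaw=(yaw+np.pi/2)%np.pi-np.pi/2
    print('t',s['time'],'pos',s['tool_pos'],'yang',a,'F',s['contact_force'],'w',s['gripper_width'],'j6',s['joint_pos'][5]); print('shift',np.round(1000*R.T@(np.array(p)-b),1),'yaw',np.degrees(yaw), 'tilt',R[:,2])
FX=[.5617,.070,.298]
def fw(q,F=FX): c,s=np.cos(F[2]),np.sin(F[2]); return np.array([F[0]+c*q[0]-s*q[1],F[1]+s*q[0]+c*q[1],q[2]])
E
python3 -c "
from h import *
k=fw([-.008,-.115,.15]);print(k);go(k,.298)"
```

```text
[ 0.5878 -0.0423  0.15  ]
t 0.7 pos [0.1988 0.5925 0.2313] yang 1.2470044468222012 F [ 0.286  -0.7651 -0.8196] w 1.00382043743871 j6 -0.11901079889597845
shift [-570.7 -478.    81.3] yaw 54.373949542059485 tilt [-0.      0.0001 -1.    ]
```

```bash
python3 -m crank '[-571,-478,81,54.4,100,-571,-478,81,54.4,100,-571,-478,81,54.4,100,-571,-478,81,54.4,100,-571,-478,81,54.4,100,-571,-478,81,54.4,100,-571,-478,81,54.4,100,-571,-478,81,54.4,100,-571,-478,81,54.4,100,-571,-478,81,54.4,100]'; python3 -c "
from h import *
go(fw([-.008,-.115,.15]),.298)"
```

```text
time: 1.7
tool_pos: [0.4595, 0.1669, 0.1775]
tool_rot: [0.0, 0.595, 0.804, 0.001]
contact_force: [0.2, 0.6, 0.7]
gripper_width: 1.001
t 1.7 pos [0.4595 0.1669 0.1775] yang 0.2974811236480532 F [0.2478 0.6037 0.6869] w 1.000919674140126 j6 -0.1015781770580608
shift [-237.6   61.3   27.6] yaw -0.02972942505569673 tilt [ 0.0013  0.0004 -1.    ]
```

```bash
python3 -m crank '[-238,61,28,0,100,-238,61,28,0,100,-238,61,28,0,100,-238,61,28,0,100,-238,61,28,0,100,-238,61,28,0,100,-238,61,28,0,100,-238,61,28,0,100,-238,61,28,0,100,-238,61,28,0,100]'
python3 - <<'E'
from h import *
go(fw([-.008,-.115,.0255]),.298)
for n in('scene','top'):
    p,d=vision.grab_frame(n); cv2.imwrite(f'pics/{n}1.png',p[:,:,::-1]); np.savez(n+'1.npz',p=p,d=d)
    P=pts(n,d); print(n,proj(n,[status.state()['tool_pos'],fw([-.008,-.115,.044])]).ravel())
    # gripper cloud above plate
    T=np.array(status.state()['tool_pos']); Q=P[(np.hypot(P[:,0]-T[0],P[:,1]-T[1])<.07)&(P[:,2]>.12)&(P[:,2]<.19)]; 
    if len(Q): print(len(Q),Q.mean(0),local(Q,[T[0],T[1],.298,0]).min(0),local(Q,[T[0],T[1],.298,0]).max(0))
a=cv2.imread('pics/scene1.png')[130:270,270:440]; b=cv2.imread('pics/top1.png')[120:260,240:410]
cv2.imwrite('pics/c1.png',cv2.resize(np.vstack([a,b]),None,fx=2.1,fy=2.1,interpolation=cv2.INTER_CUBIC))
E
```

```text
time: 2.7
tool_pos: [0.5865, -0.0398, 0.1496]
tool_rot: [0.0, 0.594, 0.805, 0.0]
contact_force: [-0.6, -0.5, 1.4]
gripper_width: 1.003
t 2.7 pos [ 0.5865 -0.0398  0.1496] yang 0.29920889739972406 F [-0.6131 -0.4612  1.3609] w 1.0034186871554496 j6 -0.4935449831577469
shift [ -2.8   0.5 124.1] yaw 0.06926471886852271 tilt [ 0.0005 -0.     -1.    ]
scene [360.5522 178.0299 359.1424 208.8061]
127 [ 0.5801 -0.0435  0.178 ] [-0.0578 -0.0097  0.1623] [0.0498 0.0129 0.1896]
top [337.7185 174.1302 337.0702 180.6606]
```

View pics/c1.png

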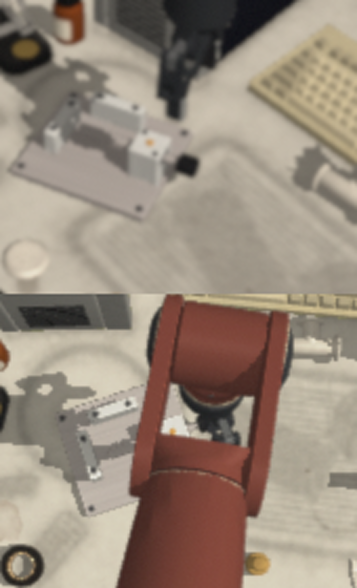

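The knob shows at scene pixel (358.6,208.6) against a prediction of (359.1,208.8), so the fit holds. The open gripper is right above it. I'll descend and pinch.

```bash
python3 -m crank '[-3,0,40,0,100,-3,0,80,0,100,-3,0,110,0,100,-3,0,124,0,100,-3,0,124,0,100,-3,0,124,0,0,-3,0,124,0,0,-3,0,124,0,0,-3,0,124,0,0,-3,0,124,0,0]'; python3 -c "
from h import *
go(fw([-.008,-.162,.0255]),.298)"
```

```text
time: 3.8
tool_pos: [0.5879, -0.0442, 0.0269]
tool_rot: [0.0, 0.594, 0.804, -0.0]
contact_force: [-4.2, -0.3, 6.9]
gripper_width: 0.278
t 3.8 pos [ 0.5879 -0.0442  0.0269] yang 0.29787844337538955 F [-4.1906 -0.3207  6.8679] w 0.27831140077948074 j6 -0.4982117350787627
shift [-45.2   0.5   1.4] yaw -0.006964681562034378 tilt [-0.0002 -0.0009 -1.    ]
```

```bash
python3 -m crank '[-8,0,0,0,0,-16,0,0,0,0,-24,0,0,0,0,-32,0,0,0,0,-40,0,0,0,0,-46,0,0,0,0,-47,0,0,0,0,-47,0,0,0,0,-47,0,0,0,0,-47,0,0,0,0]'; python3 -c "
from h import *
go(fw([-.008,-.162,.0255]),.298)"
```

```text
time: 4.8
tool_pos: [0.6011, -0.0872, 0.0269]
tool_rot: [-0.002, 0.594, 0.804, 0.001]
contact_force: [-6.8, 6.5, 10.2]
gripper_width: 0.277
t 4.8 pos [ 0.6011 -0.0872  0.0269] yang 0.29761070406307827 F [-6.8167  6.5432 10.2478] w 0.27748806464445624 j6 -0.566466961042473
shift [-0.2  0.5  1.4] yaw -0.022305014167211954 tilt [-0.0018  0.0031 -1.    ]
```

```bash
python3 -m crank '[-45,0,0,0,60,-45,0,0,0,100,-45,0,0,0,100,-45,0,0,0,100,-45,0,0,0,100,-45,0,-30,0,100,-45,0,-70,0,100,-45,0,-110,0,100,-45,0,-123,0,100,-45,0,-123,0,100]'; python3 -c "
from h import *
go([.4994,-.3139,.12],1.396)"
```

```text
time: 5.8
tool_pos: [0.6163, -0.1318, 0.1515]
tool_rot: [0.003, 0.594, 0.804, 0.001]
contact_force: [0.1, -0.6, -0.2]
gripper_width: 0.999
t 5.8 pos [ 0.6163 -0.1318  0.1515] yang 0.29821991685599364 F [ 0.1105 -0.6072 -0.1518] w 0.9994013630496666 j6 -0.6269352260086162
shift [-139.7 -165.4   31.1] yaw -62.89816559767217 tilt [ 0.0055 -0.0018 -1.    ]
```

I repeated the 45 mm shift by mistake, so the gripper slid off the knob along its axis. The forces stayed low. I'll check the keeper in the next picture.

```bash
python3 -m crank '[-140,-165,0,-63,100,-140,-165,10,-63,100,-140,-165,20,-63,100,-140,-165,31,-63,100,-140,-165,31,-63,100,-140,-165,31,-63,100,-140,-165,31,-63,100,-140,-165,31,-63,100,-140,-165,31,-63,100,-140,-165,31,-63,100]'
python3 - <<'E'
from h import *
go([.4994,-.3139,.04],1.396)
C=[]
for n in('scene','top'):
    p,d=vision.grab_frame(n); cv2.imwrite(f'pics/{n}2.png',p[:,:,::-1]); np.savez(n+'2.npz',p=p,d=d)
    P=pts(n,d); C.append(P)
    for k in(0,.045): print(n,k,'fix',*fit(P,fixboxes(k),[.5617,.07,.298,0]))
    print('br',*fit(P,BR,[.4758,-.31,-.175,0],r=.07))
a=cv2.imread('pics/scene2.png')[130:370,260:500]; b=cv2.imread('pics/top2.png')[120:260,240:480]
cv2.imwrite('pics/c2.png',cv2.resize(np.vstack([a,b]),None,fx=1.55,fy=1.55,interpolation=cv2.INTER_CUBIC))
E
```

```text
time: 6.8
tool_pos: [0.497, -0.313, 0.1151]
tool_rot: [-0.001, 0.087, 0.996, 0.001]
contact_force: [-0.4, 0.6, 0.2]
gripper_width: 1.002
t 6.8 pos [ 0.497  -0.313   0.1151] yang 1.3955800767542064 F [-0.3969  0.5793  0.2047] w 1.0022733993348971 j6 -2.0842762487320945
shift [-2.7 -0.6 75.1] yaw -0.024059829703404593 tilt [-0.0026  0.0022 -1.    ]
scene 0 fix [0.5617 0.0722 0.301  0.0011] 3207 0.0016109620708077137
scene 0.045 fix [0.5616 0.0723 0.3006 0.0011] 3232 0.0015374325794699092
br [ 0.4758 -0.3076 -0.1752  0.001 ] 1101 0.0011722963898149433
top 0 fix [ 0.5618  0.0674  0.2924 -0.0004] 3065 0.002009953546501868
top 0.045 fix [ 0.5617  0.0676  0.2945 -0.0004] 3080 0.001972265397311546
br [ 0.4758 -0.312  -0.1703  0.0002] 139 0.001446393841339996
```

View pics/c2.png

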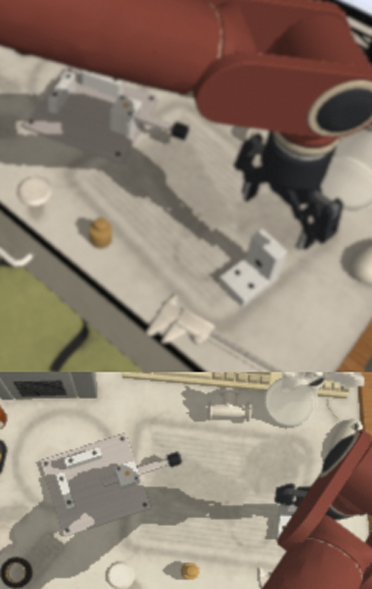

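The picture shows the keeper out, with its neck exposed and the knob at about (179,130) in the scene crop. The open gripper stands over the bracket's upright, so I'll grasp it.

```bash
python3 -m crank '[-2,-1,35,0,100,-2,-1,60,0,100,-2,-1,74,0,100,-2,-1,74,0,100,-2,-1,74,0,0,-2,-1,74,0,0,-2,-1,74,0,0,-2,-1,74,0,0,-2,-1,74,0,0,-2,-1,74,0,0]'; python3 -c "
from h import *
go([.4994,-.3139,.04],1.396)"
```

```text
time: 7.9
tool_pos: [0.5008, -0.316, 0.0452]
tool_rot: [0.001, 0.087, 0.996, -0.001]
contact_force: [-0.7, 1.6, 5.9]
gripper_width: 0.533
t 7.9 pos [ 0.5008 -0.316   0.0452] yang 1.3970057545349435 F [-0.7005  1.5674  5.9158] w 0.53346273526702 j6 -2.0857354206373904
shift [1.8 1.8 5.2] yaw 0.05762549007840882 tilt [ 0.0025 -0.0016 -1.    ]
```

```bash
python3 -m crank '[0,0,-20,0,0,0,0,-50,0,0,0,0,-90,0,0,0,0,-110,0,0,0,0,-110,0,0,0,0,-110,0,0,0,0,-110,0,0,0,0,-110,0,0,0,0,-110,0,0,0,0,-110,0,0]'; python3 -c "
from h import *
p=fw([.0295,.021,.15],[.5617,.0703,.298]);print(p);go(p,.298+np.pi/2)"
```

```text
time: 8.9
tool_pos: [0.4994, -0.315, 0.1523]
tool_rot: [-0.001, 0.087, 0.996, 0.0]
contact_force: [0.9, -0.8, -3.7]
gripper_width: 0.526
[0.5837 0.099  0.15  ]
t 8.9 pos [ 0.4994 -0.315   0.1523] yang 1.397034383675599 F [ 0.8684 -0.7692 -3.6777] w 0.5257718900306976 j6 -2.085862141158068
shift [-11.5 422.4   2.6] yaw -27.029968275626562 tilt [-0.0012  0.001  -1.    ]
```

```bash
python3 -c "
from h import *
for n in('scene','top'):
    P=pts(n,np.load(n+'0.npz')['d'])
    for lo in np.arange(-.1,.35,.05):
        Q=P[(P[:,1]>lo)&(P[:,1]<lo+.05)&(P[:,2]>.1)&(P[:,0]>.45)]
        print(n,round(lo,2),len(Q),np.percentile(Q[:,0],1) if len(Q)>20 else '')
"; python3 -m crank '[-3,80,0,-3,0,-5,160,0,-9,0,-7,240,0,-16,0,-9,300,0,-22,0,-11,300,0,-27,0,-11,300,0,-27,0,-11,300,0,-27,0,-11,300,0,-27,0,-11,300,0,-27,0,-11,300,0,-27,0]'
```

```text
scene -0.1 2487 0.8667347800490516
scene -0.05 2240 0.8659519682118589
scene 0.0 328 0.8654076676590157
scene 0.05 8064 0.7332560786943563
scene 0.1 2096 0.7337108870230695
scene 0.15 1942 0.7340924783511961
scene 0.2 1845 0.7330471777157477
scene 0.25 221 0.621438060421196
scene 0.3 172 0.6087727664930921
top -0.1 1648 0.7575214794513434
top -0.05 1696 0.7576236212319771
top 0.0 743 0.7572828690172893
top 0.05 3291 0.7344715823235073
top 0.1 3201 0.7352758102463361
top 0.15 3236 0.7354932610810773
top 0.2 3280 0.7349551774384794
top 0.25 247 0.6190334875604047
top 0.3 190 0.6114683647097676
time: 9.9
tool_pos: [0.5622, -0.023, 0.1531]
tool_rot: [-0.0, -0.147, 0.989, -0.0]
contact_force: [0.1, -0.4, -3.8]
gripper_width: 0.528
```

```bash
python3 -c "
from h import *
go(fw([.0295,.021,.15],[.5617,.0703,.298]),.298+np.pi/2)"
```

```text
t 9.9 pos [ 0.5622 -0.023   0.1531] yang 1.8663121576559312 F [ 0.0973 -0.3796 -3.7842] w 0.5277937973398266 j6 -2.0393261946152608
shift [-56.1 110.5   3.1] yaw -0.14233240725936688 tilt [-0.0002 -0.0002 -1.    ]
```

```bash
python3 -m crank '[-20,40,0,0,0,-40,80,0,0,0,-56,110,0,0,0,-56,110,0,0,0,-56,110,0,0,0,-56,110,30,0,0,-56,110,60,0,0,-56,110,60,0,0,-56,110,60,0,0,-56,110,60,0,0]';python3 - <<'E'
from h import *
F=[.5617,.0703,.298]
go(fw([.0295,.021,.057],F),.298+np.pi/2)
for n in('scene','top'):
    p,d=vision.grab_frame(n); cv2.imwrite(f'pics/{n}3.png',p[:,:,::-1]); P=pts(n,d)
    x,k,e=fit(P,fixboxes(.045)[:5],[.5617,.07,.298,0]); print(n,x,e)
    s=status.state()['tool_pos']; b=fw([-.0255,0,0],[s[0],s[1],.298]); z=s[2]-.045
    y,k,e=fit(P,BR,[b[0],b[1],.298,z],zmin=z+.003,r=.06); print('br',y,k,e,'rel',local(np.array([[y[0],y[1],y[3]]]),[x[0],x[1],x[2],0]))
a=cv2.imread('pics/scene3.png')[140:260,250:400]; b=cv2.imread('pics/top3.png')[130:250,230:380]
cv2.imwrite('pics/c3.png',cv2.resize(np.vstack([a,b]),None,fx=2.4,fy=2.4,interpolation=cv2.INTER_CUBIC))
E
```

```text
time: 10.9
tool_pos: [0.5851, 0.099, 0.0954]
tool_rot: [0.002, -0.148, 0.989, -0.0]
contact_force: [2.0, 0.1, -3.8]
gripper_width: 0.527
t 10.9 pos [0.5851 0.099  0.0954] yang 1.8670104227890343 F [ 1.9763  0.0983 -3.7643] w 0.5267007390461798 j6 -1.8245935915447746
shift [ 1.5  0.4 38.4] yaw -0.10232476215141771 tilt [ 0.0033  0.     -1.    ]
scene [0.5616 0.0723 0.3001 0.0011] 0.0015196257507144365
br [0.5605 0.0936 0.2953 0.051 ] 515 0.0013757370954860662 rel [[0.0053 0.0207 0.051 ]]
top [ 0.5624  0.0686  0.2891 -0.0003] 0.0019551155753340186
br [0.5585 0.0973 0.2814 0.0498] 105 0.0017909821020844314 rel [[0.0044 0.0286 0.0498]]
```

View pics/c3.png

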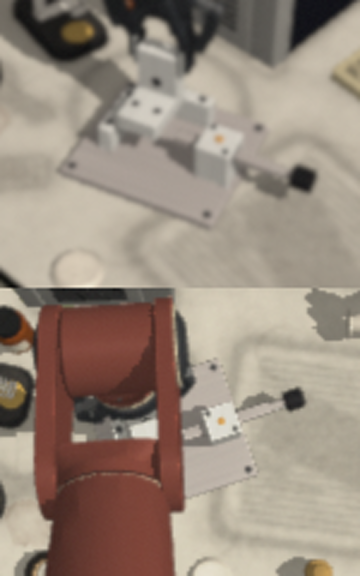

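The scene view, free of bias in relative terms, puts the bracket at fixture (5.3, 20.7) with its underside at 51 mm. That agrees with the tool. Lowering it.

```bash
python3 -m crank '[1,0,15,0,0,1,0,25,0,0,1,0,32,0,0,1,0,35,0,0,1,0,36,0,0,1,0,37,0,0,1,0,38,0,0,1,0,39,0,0,1,0,39,0,0,1,0,39,0,0]';python3 -c "
from h import *
go(fw([.0295,.021,.057],[.5617,.0703,.298]),.298+np.pi/2)"
```

```text
time: 12.0
tool_pos: [0.5845, 0.0997, 0.0572]
tool_rot: [0.002, -0.148, 0.989, -0.0]
contact_force: [-2.5, 0.5, 8.6]
gripper_width: 0.531
t 12.0 pos [0.5845 0.0997 0.0572] yang 1.868478072324651 F [-2.4929  0.4552  8.5699] w 0.5314225428631434 j6 -1.8248222240573926
shift [ 0.9 -0.4  0.2] yaw -0.018234637956243714 tilt [ 0.0035 -0.     -1.    ]
```

```bash
python3 -m crank '[0,0,0,0,100,0,0,0,0,100,0,0,0,0,100,0,0,0,0,100,0,0,-20,0,100,0,0,-55,0,100,0,0,-95,0,100,0,0,-100,0,100,0,0,-100,0,100,0,0,-100,0,100]';python3 - <<'E'
from h import *
F=[.5617,.0703,.298]
go(fw([-.008,-.162,.15],F),.298)
for n in('scene','top'):
    p,d=vision.grab_frame(n); cv2.imwrite(f'pics/{n}4.png',p[:,:,::-1]); P=pts(n,d)
    b=fw([.004,.021,0],F)
    for k in range(1):
        y,k,e=fit(P,BR,[b[0],b[1],.298,.012],zmin=.017,r=.055); 
        print(n,'br',y,k,e,*[local(np.array([[y[0],y[1],y[3]]]),x) for x in ([.5616,.0723,.30,0] if n=='scene' else [.5617,.0679,.295,0],)])
E
```

```text
time: 13.0
tool_pos: [0.5819, 0.0995, 0.1527]
tool_rot: [-0.001, -0.148, 0.989, 0.0]
contact_force: [0.2, 0.7, -0.8]
gripper_width: 0.998
t 13.0 pos [0.5819 0.0995 0.1527] yang 1.8683380465628447 F [ 0.2478  0.6805 -0.7693] w 0.9984250825959938 j6 -1.824924185520823
shift [  35.8 -184.     2.7] yaw 89.97374247686915 tilt [-0.0022 -0.0001 -1.    ]
scene br [0.5597 0.0956 0.267  0.0134] 803 0.001966872461349583 [[0.0051 0.0228 0.0134]]
top br [0.5549 0.103  0.4027 0.0115] 168 0.0023307760576000394 [[0.0037 0.0355 0.0115]]
```

```bash
python3 -m crank '[8,-40,0,8,100,16,-80,0,16,100,24,-120,0,25,100,32,-160,0,33,100,36,-184,0,42,100,36,-184,0,50,100,36,-184,0,59,100,36,-184,0,67,100,36,-184,0,76,100,36,-184,0,84,100]';python3 - <<'E'
from h import *
F=[.5617,.0703,.298]
go(fw([-.008,-.160,.022],F),.298)
E
```

```text
time: 14.1
tool_pos: [0.6012, -0.0867, 0.1521]
tool_rot: [-0.002, 0.554, 0.832, -0.001]
contact_force: [-0.1, -0.4, 0.2]
gripper_width: 1.0
t 14.1 pos [ 0.6012 -0.0867  0.1521] yang 0.3959705839394917 F [-0.1047 -0.3672  0.174 ] w 1.0003283918266908 j6 -0.6616663471191669
shift [  1.4   0.8 130.1] yaw 5.6133009761650445 tilt [-0.0033  0.0009 -1.    ]
```

```bash
python3 -m crank '[1,1,20,5.6,100,1,1,60,5.6,100,1,1,100,5.6,100,1,1,130,5.6,100,1,1,130,5.6,100,1,1,130,5.6,0,1,1,130,5.6,0,1,1,130,5.6,0,1,1,130,5.6,0,1,1,130,5.6,0]';python3 - <<'E'
from h import *
F=[.5617,.0703,.298]
go(fw([-.008,-.115,.022],F),.298)
E
```

```text
time: 15.1
tool_pos: [0.6011, -0.0869, 0.0265]
tool_rot: [-0.002, 0.591, 0.806, -0.003]
contact_force: [-12.9, -3.7, 13.9]
gripper_width: 0.279
t 15.1 pos [ 0.6011 -0.0869  0.0265] yang 0.30534978971717863 F [-12.8581  -3.664   13.8803] w 0.2791804056771507 j6 -0.5676271376177134
shift [46.8  0.9  4.5] yaw 0.42111193110298417 tilt [-0.0058 -0.0026 -1.    ]
```

```bash
python3 -m crank '[0,0,-2,0,0,8,0,-3,0,0,16,0,-3,0,0,24,0,-3,0,0,32,0,-3,0,0,40,0,-3,0,0,46,0,-3,0,0,47,0,-3,0,0,48,0,-3,0,0,48,0,-3,0,0]';python3 - <<'E'
from h import *
F=[.5617,.0703,.298]
go(fw([-.008,-.115,.022],F),.298)
E
```

```text
time: 16.1
tool_pos: [0.5877, -0.0439, 0.0267]
tool_rot: [0.002, 0.591, 0.806, -0.004]
contact_force: [-0.4, -16.4, -8.0]
gripper_width: 0.284
t 16.1 pos [ 0.5877 -0.0439  0.0267] yang 0.30540708501769664 F [ -0.3891 -16.3558  -7.9505] w 0.28424107957744105 j6 -0.49789187637084514
shift [1.8 0.6 4.7] yaw 0.42439471000859996 tilt [-0.0008 -0.0086 -1.    ]
```

```bash
python3 -m crank '[0,0,0,0,100,0,0,0,0,100,0,0,0,0,100,0,0,0,0,100,0,0,-30,0,100,0,0,-70,0,100,0,0,-110,0,100,0,0,-128,0,100,0,0,-128,0,100,0,0,-128,0,100]';python3 - <<'E'
from h import *
F=[.5617,.0703,.298]
go(fw([.0295,.021,.15],F),.298+np.pi/2)
for n in('scene','top'):
    p,d=vision.grab_frame(n); cv2.imwrite(f'pics/{n}5.png',p[:,:,::-1]); P=pts(n,d)
    b=fw([.004,.021,0],F)
    Q=P[(P[:,2]>.052)&(P[:,2]<.095)&(np.hypot(*(P[:,:2]-b[:2]).T)<.06)]
    L=local(Q,[.5616,.0723,.30,0] if n=='scene' else [.5617,.0679,.295,0]); L=L[(L[:,1]>-.02)&(L[:,0]>0)]
    print(n,len(L),np.percentile(L,[3,50,97],axis=0).ravel())
a=cv2.imread('pics/scene5.png')[140:260,250:400]; b=cv2.imread('pics/top5.png')[130:250,230:380]
cv2.imwrite('pics/c5.png',cv2.resize(np.vstack([a,b]),None,fx=2.4,fy=2.4,interpolation=cv2.INTER_CUBIC))
E
```

```text
time: 17.1
tool_pos: [0.5883, -0.0395, 0.1549]
tool_rot: [0.0, 0.592, 0.806, 0.0]
contact_force: [-0.9, -0.2, -0.0]
gripper_width: 1.001
t 17.1 pos [ 0.5883 -0.0395  0.1549] yang 0.3048816053310527 F [-0.9381 -0.1513 -0.0439] w 1.0014686029861695 j6 -0.4981919758943591
shift [133.5  37.3   4.9] yaw -89.60571305825594 tilt [ 0.0001  0.0001 -1.    ]
scene 285 [ 0.0158 -0.0023  0.0545  0.0195  0.0173  0.0795  0.0369  0.0421  0.09  ]
top 152 [ 0.0175 -0.0003  0.0586  0.0257  0.0217  0.0859  0.0389  0.0431  0.0894]
```

View pics/c5.png

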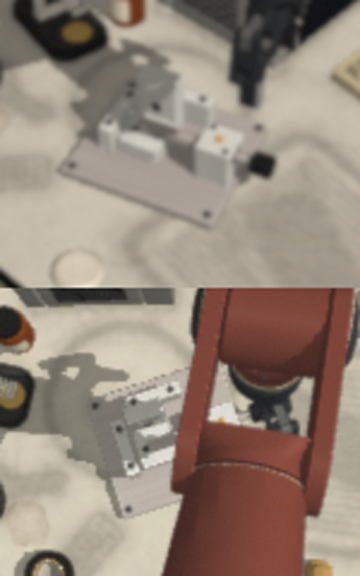

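Keeper bar lies over the foot: the upright stands at fixture x 16 to 38 mm and y about -1 to 43 mm, with its top at 87 mm. That is inside the step 3 window. I'll go back and re-grip the upright.

```bash
python3 -m crank '[30,8,0,-8,100,60,16,0,-16,100,90,25,0,-25,100,120,33,0,-34,100,134,37,0,-42,100,134,37,0,-51,100,134,37,0,-59,100,134,37,0,-68,100,134,37,0,-76,100,134,37,0,-85,100]';python3 - <<'E'
from h import *
F=[.5617,.0703,.298]
go(fw([.0290,.021,.054],F),.298+np.pi/2)
E
```

```text
time: 18.2
tool_pos: [0.5822, 0.0992, 0.1526]
tool_rot: [-0.002, -0.108, 0.994, 0.0]
contact_force: [0.8, 0.0, -0.4]
gripper_width: 0.994
t 18.2 pos [0.5822 0.0992 0.1526] yang 1.7872057474771321 F [ 0.8499  0.0423 -0.4467] w 0.994126369900394 j6 -1.7444596533355432
shift [-1.4 -0.6 98.5] yaw -4.674795842935288 tilt [-0.0042 -0.0001 -1.    ]
```

```bash
python3 -m crank '[-1,0,20,-4.7,100,-1,0,60,-4.7,100,-1,0,85,-4.7,100,-1,0,98,-4.7,100,-1,0,98,-4.7,100,-1,0,98,-4.7,0,-1,0,98,-4.7,0,-1,0,98,-4.7,0,-1,0,98,-4.7,0,-1,0,98,-4.7,0]';python3 - <<'E'
from h import *
F=[.5617,.0703,.298]
go(fw([.0290,.021,.054],F),.298+np.pi/2)
E
```

```text
time: 19.2
tool_pos: [0.586, 0.0995, 0.0593]
tool_rot: [0.002, -0.146, 0.989, -0.0]
contact_force: [-0.8, 0.6, 5.8]
gripper_width: 0.527
t 19.2 pos [0.586  0.0995 0.0593] yang 1.8630749878142578 F [-0.8254  0.5614  5.7895] w 0.5265420242821144 j6 -1.8200832633081139
shift [2.8 0.2 5.3] yaw -0.3278085767542814 tilt [ 0.0036  0.0002 -1.    ]
```

```bash
python3 -m crank '[-1,1,0,0,0,-2,2,0,0,0,-3,3,0,0,0,-4,4,0,0,0,-5,5,0,0,0,-6,6,0,0,0,-7,7,0,0,0,-8,8,0,0,0,-8,8,0,0,0,-8,8,0,0,0]';cat >> h.py <<'E'
def rep(F=(.5617,.0703,.298)):
    s=status.state(); print(s['time'],'fixture TCP',local(np.array([s['tool_pos']]),[F[0],F[1],F[2],0])); c=local(np.array([s['contact_force']]),[0,0,F[2],0]); print('F fixture axes',c,'torque',s['ft_torque']); go(s['tool_pos'],.298+np.pi/2)
E
python3 -c "
from h import *
rep()"
```

```text
time: 20.2
tool_pos: [0.5892, 0.1066, 0.0593]
tool_rot: [-0.002, -0.146, 0.989, -0.003]
contact_force: [-7.8, -9.1, 13.7]
gripper_width: 0.53
20.2 fixture TCP [[0.0369 0.0266 0.0593]]
F fixture axes [[-10.1745  -6.4306  13.7264]] torque [-1.6734  1.5591  0.0889]
t 20.2 pos [0.5892 0.1066 0.0593] yang 1.8639890810329653 F [-7.838  -9.1345 13.7264] w 0.5299309794410015 j6 -1.8040377423420038
shift [0. 0. 0.] yaw -0.27543489324081266 tilt [-0.0033 -0.0062 -1.    ]
```

```bash
python3 -m crank '[0,1,-1,0,0,0,2,-2,0,0,0,3,-2,0,0,0,4,-2,0,0,0,4,-2,0,0,0,4,-2,0,0,0,4,-2,0,0,0,4,-2,0,0,0,4,-2,0,0,0,4,-2,0,0]'
python3 - <<'E'
from h import *
rep()
p,d=vision.grab_frame('scene'); cv2.imwrite('pics/scene6.png',p[:,:,::-1]); P=pts('scene',d)
X=[.5616,.0723,.30,0]; x,_,e=fit(P,fixboxes(0)[:6],X); print(x,e)
L=local(P,x)
up=L[(L[:,2]>.05)&(L[:,2]<.085)&(L[:,0]>.01)&(L[:,0]<.03)&(abs(L[:,1]-.027)<.018)]
print('upright -x face (want .023)',np.percentile(up[:,0],[5,50,95]),len(up))
ft=L[(L[:,2]>.02)&(L[:,2]<.029)&(L[:,0]>-.03)&(L[:,0]<.02)&(abs(L[:,1])<.02)]; print('foot right face y (want .004)',np.median(ft[:,1]),len(ft))
fr=L[(L[:,2]>.015)&(L[:,2]<.029)&(L[:,0]<-.015)&(L[:,0]>-.04)&(L[:,1]>.008)&(L[:,1]<.045)]; print('foot front x (want -.025)',np.median(fr[:,0]),len(fr))
tp=L[(L[:,2]>.027)&(L[:,2]<.037)&(L[:,0]<.018)&(L[:,0]>-.022)&(L[:,1]>.008)&(L[:,1]<.045)]; print('foot top z',np.median(tp[:,2]),len(tp))
y,k,e=fit(P,BR+[],[*fw([.010,.027,0],x[:3])[:2],x[2],.012],zmin=.017,r=.04); print('fit rel',local(np.array([[y[0],y[1],y[3]]]),[*x[:3],0]),'dyaw',y[2]-x[2],k,e)
a=p[140:260,250:400,::-1]; cv2.imwrite('pics/c6.png',cv2.resize(a,None,fx=4,fy=4,interpolation=cv2.INTER_CUBIC))
E
```

```text
time: 21.2
tool_pos: [0.5889, 0.1074, 0.0595]
tool_rot: [-0.001, -0.147, 0.989, -0.006]
contact_force: [-0.8, -17.9, 3.4]
gripper_width: 0.525
21.2 fixture TCP [[0.0369 0.0275 0.0595]]
F fixture axes [[ -6.0318 -16.9063   3.4178]] torque [-3.3103  0.0781  0.5893]
t 21.2 pos [0.5889 0.1074 0.0595] yang 1.8657690374846871 F [ -0.8021 -17.9321   3.4178] w 0.5249093969470947 j6 -1.7988153242481075
shift [0. 0. 0.] yaw -0.17345090084007217 tilt [-0.0003 -0.0123 -0.9999]
[0.5618 0.0716 0.2988 0.0012] 0.0017050079739625126
upright -x face (want .023) [0.0207 0.0232 0.0257] 120
foot right face y (want .004) 0.005959722499758024 25
foot front x (want -.025) -0.02531156846712261 46
foot top z 0.03225084786835102 91
fit rel [[0.01  0.028 0.014]] dyaw -0.005893520308410616 665 0.0019165555792755673
```

View pics/c6.png

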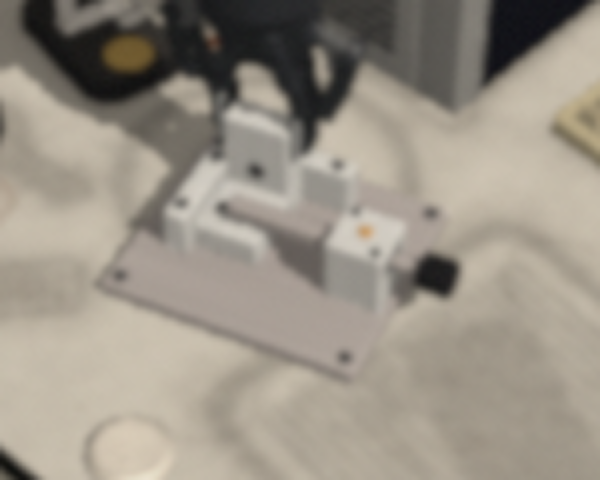

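```bash
python3 -m crank '[-1,-1,1,0,0,-2,-1,1,0,0,-2,-1,1,0,0,-2,-1,1,0,0,-2,-1,1,0,0,-2,-1,1,0,0,-2,-1,1,0,0,-2,-1,1,0,0,-2,-1,1,0,0,-2,-1,1,0,0]'; python3 -c "
from h import *
rep()"
```

```text
time: 22.25
tool_pos: [0.5892, 0.1073, 0.0594]
tool_rot: [-0.004, -0.147, 0.989, -0.005]
contact_force: [-11.9, -18.1, 13.5]
gripper_width: 0.529
22.25 fixture TCP [[0.0371 0.0273 0.0594]]
F fixture axes [[-16.6623 -13.7731  13.454 ]] torque [-3.0515  1.7575  0.4795]
t 22.25 pos [0.5892 0.1073 0.0594] yang 1.8656750863403249 F [-11.884  -18.0583  13.454 ] w 0.5291043258707087 j6 -1.7995613275908469
shift [0. 0. 0.] yaw -0.17883390489245518 tilt [-0.0061 -0.0119 -0.9999]
```

```bash
python3 -m crank '[0,0,0,0,0,0,0,0,0,0,0,0,0,0,0,0,0,0,0,0,0,0,0,0,0,0,0,0,0,0,0,0,0,0,0,0,0,0,0,0,0,0,0,0,0,0,0,0,0,0]'
python3 - <<'E'
from h import *
rep()
p,d=vision.grab_frame('scene'); P=pts('scene',d)
x,_,e=fit(P,fixboxes(0)[:6],[.5616,.0723,.30,0])
y,k,e=fit(P,BR,[*fw([.010,.027,0],x[:3])[:2],x[2],.012],zmin=.017,r=.04); print('fit rel',local(np.array([[y[0],y[1],y[3]]]),[*x[:3],0]),'dyaw',y[2]-x[2],k,e)
L=local(P,x); k=L[(L[:,1]<-.095)&(L[:,1]>-.2)&(abs(L[:,0]+.008)<.02)&(L[:,2]>.04)&(L[:,2]<.07)]; print('knob y range (home -.127..-.103)',np.percentile(k[:,1],[2,98]))
q=np.load('scene0.npz')['p'].astype(int); df=np.abs(p.astype(int)-q).sum(2)
for t in('weight','tee','blank','amber','tape','cleaner'):
    r=regions_of('scene',t); print(t,[(round(i['confidence'],2),np.round(i['extent'])) for i in r[:1]], df[r[0]['region']].mean() if r else '')
E
```

```text
time: 23.25
tool_pos: [0.5891, 0.1074, 0.0594]
tool_rot: [-0.004, -0.147, 0.989, -0.005]
contact_force: [-12.0, -17.7, 13.2]
gripper_width: 0.53
23.25 fixture TCP [[0.0371 0.0274 0.0594]]
F fixture axes [[-16.6971 -13.3798  13.1829]] torque [-3.0889  1.7721  0.5622]
t 23.25 pos [0.5891 0.1074 0.0594] yang 1.8656472702398204 F [-12.0328 -17.6925  13.1829] w 0.5304403161873511 j6 -1.7995193314218538
shift [0. 0. 0.] yaw -0.18042765005387518 tilt [-0.0061 -0.0119 -0.9999]
fit rel [[0.0104 0.0277 0.0141]] dyaw 0.0029364349666609058 665 0.0019201608515783646
knob y range (home -.127..-.103) [-0.1267 -0.0958]
weight [] 
tee [(0.88, array([435., 222.,  39.,  24.]))] 1.4191616766467066
blank [(0.64, array([283., 255.,  21.,  22.]))] 1.2887700534759359
amber [(0.62, array([230., 166.,  37.,  35.]))] 16.950928381962864
tape [(0.96, array([230., 207.,  23.,  15.]))] 2.0110497237569063
cleaner [(0.81, array([231., 165.,  36.,  35.]))] 23.836904761904762
```

```bash
python3 -c "
from plant import order; print(order.job_done())
from h import rep; rep()"
```

```text
the job is handed in; nothing more can be done
None
the job is handed in; nothing more can be done
```

The job is handed in at about 23 s of the 72 s allowed, with the gripper still holding the bracket pressed into the corner. I pulled the keeper out, stood the bracket in the nest and released it. I then pushed the keeper home over the foot, gripped the upright again and pressed it against both fences.

**Last checks**
- **Position:** the scene camera put the bracket at fixture (10.4, 27.7) mm, with (10, 27) fully seated. It was square within 0.003 rad. The fitted underside height was 14.1 mm in raw terms, close to the 14.5 mm limit. The same fit reads the fixture about 1.2 mm high, so the real height is about 13 mm.
- **Forces:** the tool's contact force was about 16.7 N towards the far fence, 13.4 N towards the left fence and 13 N down. It was steady over the last second. These are wrist readings, so the force at each fence is inferred.
- **Tilt:** the tool was tilted about 0.013 rad.
- **Keeper:** the knob and tool were back at their starting home position.

**What disagreed or went wrong**
- **Cameras:** the two views differed by about 4 mm in y, so I used the mean, checked against the gripper's known position.
- **Top view:** with the bracket in the nest, the top view's fits to it were unusable because the arm blocked the view.
- **Extra move:** after pulling the keeper I commanded 45 mm too much, so the opening fingers slid along the knob. I saw no harm from it.
- **Bystanders:** the tee, blank and tape looked unchanged. In the last check the network missed the weight, and its "amber" result was really the cleaner. The cleaner's image differed somewhat from the start, which I put down to the arm's shadow. The arm did not pass near the weight, the bottle or the cleaner.

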